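Close, lock and hold down the spectrometer's desiccant cover

ROBOT

A 6-joint arm with a two-finger parallel gripper is mounted at the origin on the work surface. World frame = base frame: x ahead of the robot, y to its left, z up, the work surface at z = 0. Lengths are in m, angles in rad, forces in N, time in s.
With the tool pointing down it reaches from about 0.425 to 0.95 m from the base axis. Payload 3.5 kg.
Tool frame: the origin (TCP) lies midway between the tips of the shut fingers; the grasp point (between the pads) lies 19 mm behind it; z points along the fingers, y is the line along which they close (so a half turn about z gives the same grasp; the last joint's range is limited). The gripper opens to 85 mm and grips with 20 to 120 N. Pads are 22 mm wide; open, the fingers measure 114 mm over their backs; the gripper's body (76 mm by 85 mm) begins 54 mm behind the grasp point. The pads swing forward as they close: fully open they stand 13 mm farther back than shut.
Start: joints at [-1.358, 0.286, 1.577, -0, 1.279, -0.15], TCP at [0.24, -0.631, 0.231] pointing down, gripper open.
Joint ranges: [-2.77, 2.77], [-0.9, 2.22], [0.21, 2.48], [-1.53, 4.67], [0.24, 2.81], [-2.84, 2.84]. Speed limits (rad/s): [2.79, 2.79, 3.14, 3.14, 3.14, 3.14].

INTERFACE

Orientations are given as a unit quaternion [x, y, z, w].
In Python, from plant import ctrl gives the robot as it stands. The module is installed in compiled form; this text tells all that it offers.
- The arm moves only by the shell command python3 -m inch 'ROWS' [FORCE]. ROWS is JSON, a list of rows, each a list of 5 numbers: the closure, from 0 (fully open) to 1 (shut), then the shift along the tool's x, y, z in m, then the turn about the tool's z in degrees. A call has 1 to 5 rows; each row is the pose to reach, as a shift and turn from the pose commanded when the call began, along the tool's axes at that moment; what a row does not reach only later rows make up. A row lasts 1/12 s, in which the tool goes at most 41.7 mm and 7.16 degrees, less where a joint would pass 70% of its speed; a pose out of reach is approached as far as the arm can. A call with a gripper value outside its range is refused whole. The fingers move at their own pace and stop on an object; FORCE is the grip in N (left out, the last holds). Time passes only in rows, so rows that repeat a pose let the fingers close. It gives the time, the measured TCP pose, the force, the opening and the grip force at its end, in the units of the state.
- ctrl.get_state(): the state, without advancing time (a new reading comes with each control period).
- ctrl.read_camera(name): name is "side" or "top"; returns a dict with "pixels" (480x640x3 uint8, red, green, blue), "depth" (480x640 float32, m along the optical axis (not along the pixel's ray), 0 where there is no reading), "fx", "fy", "cx", "cy" (pixels), "D" ([k1, k2, p1, p2, k3] as OpenCV has them; the pictures are not rectified), "xyz" and "rotation" of the camera in the world. Camera axes: x right, y down, z forward; pixel columns grow to the right and rows downward; lengths in m; the calibration is good to about 2 mm. A picture is of the moment at which its call begins.
- ctrl.sign_off(): hands the job in; it is judged then, once.
Trained networks look in a picture, given as the dict that the camera call returned (one of the last four; its "shot" number tells which), for a name from the list of things; names that differ only in an ending like _2 or _b are one class to them, and where a whole thing is asked for, a point or a joint stands for the part that bears it (a point fixed in the world has none). Each returns a list of dicts, best first, with "score" (0 to 1); they miss things now and then, are a little off and sometimes report something else, mostly with a low value. They report only what shows in the picture. A call takes as long as a camera call.
- ctrl.spot_in(query, picture): "at" ([column, row] in pixels, amid what is visible of it).
- ctrl.tip_of(query, picture): "at" ([column, row] in pixels: a listed point, or the origin of a listed thing).
The state is a dict: "time": time; "qpos": joint angles; "dq": joint speeds; "joint_efforts": joint torques, N m; "eef_pos": TCP position; "tcp_rot": TCP orientation; "contact_force": force on the tool from outside, world axes, zero at the start; "wrist_torque": the same for the moment, N m; "opening": opening from 0.0 (shut) to 1.0 (fully open); "finger_force": force on a finger pad.
Only numpy, scipy, OpenCV 4.12 (cv2) and the standard library are available. Lean on these libraries where they do the work, as an engineer would, in place of code of your own. Each camera call takes 0.05 s, during which the arm holds its last target. There are 200 camera calls.

TASK

Push the open cover of the desiccant compartment on top of the spectrometer shut until it snaps past its catch, then turn its quarter-turn fastener clockwise until the slot lines up with the two index marks on the cover. Then let go of the fastener, press the cover itself fully home against its gasket with the fingertips (the pad beside the fastener is meant for this), and finish like that, still holding it pressed. Leave the jar, the hygrometer and the mouse where they are.

Things in the scene. Friction and masses are not known exactly. Their poses are not given: they have to be found in the camera images.
- spectrometer: White bench spectrometer, dark grey base, fixed: 320 (x) x 450 (y) x 165 mm high. Origin: centre of its underside, at bench height; x points from its front to its rear, y to its left, z up. Cover on top, centred 60 mm to the left, hinge axis at x = +80 mm. A fixed steel post with a black knob stands at the rear right: x 40 to 130, y -200 to -110, up to 269 mm high.
- panel (a joint): Cover hinge, rad: 0 level, grows as the free edge rises. Starts 0.35 to 0.8, stays where left, under 1 N moves it. Catch met at about 0.11, snapped past near 0.07 (about 10 N on the pad). Let go there, it rests at about 0.035, seated, gasket not yet compressed. The gasket then resists: about 8 N on the pad at 0.012, 12 N at 0, 18 N at the rigid stop, -0.015; it springs back when released.
- fastener (a joint): Turn of the fastener about the cover's normal, rad, growing clockwise from above. 0: bar and slot lie along the hinge axis; 1.571: they point from hinge to free edge, in line with the two raised index marks. Starts 0.1 to 0.45; about 0.06 N m of friction; stays where left; its stop is at 2.0, beyond alignment.
- fastener_head (a point): Centre of the top of the fastener: an upright steel bar 12 mm thick, 40 mm long, 24 mm tall with a slot along its top, on a round foot 32 mm across. Its top is 31 mm above the cover's upper face; it stands on the cover's centre line, 105 mm from the hinge axis. x lies across the bar, y along bar and slot, z out of the cover.
- press_pad (a point): Centre of the upper face of the thin square rubber press pad on the cover, 44 x 44 mm, 2 mm proud: 120 mm from the hinge axis, 58 mm left of the cover's centre line, 10 mm above the plate's mid-plane. x towards the hinge, y left, z out of the cover's upper face.
- panel_hinge (a point): Middle of the cover's hinge axis, at the rear edge of the cover, 175 mm above the bench; y is the axis, -x points to the free edge, turning with the cover. The cover is a grey plate 156 mm from hinge to free edge, 180 mm wide, 8 mm thick, its mid-plane on the hinge axis.
- panel_edge (a point): Middle of the cover's free edge, on its upper face, 156 mm from the hinge. A fixed steel catch block 40 mm wide stands 10 to 23 mm in front of it when shut, its top 178 mm above the bench.
- jar: Bystander: loose small amber jar with a black cap, 40 mm across, 45 mm tall, on the spectrometer's top, right of the cover. Origin: centre of its underside.
- hygrometer: Bystander: loose white display on a small foot, 45 x 100 x 75 mm, on the bench left of the spectrometer. Origin: centre of its underside.
- mouse: Bystander: loose black round computer mouse, 62 mm across, 31 mm tall, on the bench right of the spectrometer. Origin: centre of its underside.

How it is judged:
By the outcome, as a careful person would: the job done as asked, in the order asked, and still so for the second after the job is handed in, while the arm keeps its last pose, push and grip.
It also fails if it takes over 45 s, if anything falls off the work surface, if the arm or the gripper's body presses on something with over 40 N, if the wrist force passes 120 N, or if a joint passes its speed limit or range.

## Working session

There is one attempt and no reset: what is moved stays moved. The work goes in short steps, Python scripts to look and compute and a shell command to move; the robot and the scene stay as the last step left them, time stands still between calls to the robot, and variables do not carry over. Pictures are saved under pics/ and viewed, at most 10 in all, crops included, and the job is handed in when it is done.

```bash
mkdir -p pics
cat > h.py <<'E'
import numpy as np, cv2
from plant import ctrl
from scipy.spatial.transform import Rotation as R
def camR(c):
    r=np.array(c["rotation"],float)
    return r if r.shape==(3,3) else R.from_quat(r.ravel()).as_matrix()
def px2w(c,uv,d=None):
    K=np.array([[c["fx"],0,c["cx"]],[0,c["fy"],c["cy"]],[0,0,1]])
    n=cv2.undistortPoints(np.array([[uv]],float),K,np.array(c["D"],float))[0,0]
    if d is None:
        u,v=int(round(uv[0])),int(round(uv[1])); p=c["depth"][max(v-2,0):v+3,max(u-2,0):u+3]; p=p[p>0]
        d=np.median(p) if p.size else np.nan
    return camR(c)@(np.array([n[0],n[1],1])*d)+np.array(c["xyz"])
def save(c,f,crop=None,s=1):
    im=c["pixels"][:,:,::-1]
    if crop: im=im[crop[1]:crop[3],crop[0]:crop[2]]
    cv2.imwrite("pics/"+f,cv2.resize(im,None,fx=s,fy=s,interpolation=cv2.INTER_CUBIC))
def proj(c,P):
    K=np.array([[c["fx"],0,c["cx"]],[0,c["fy"],c["cy"]],[0,0,1]])
    r=camR(c).T; t=-r@np.array(c["xyz"])
    return cv2.projectPoints(np.array(P,float).reshape(-1,3),cv2.Rodrigues(r)[0],t,K,np.array(c["D"],float))[0][:,0]
E
python3 - <<'E'
from h import *
s=ctrl.get_state(); print(s)
for n in ("side","top"):
    c=ctrl.read_camera(n); save(c,n+"0.png"); print(n,c["xyz"],c["rotation"],c["fx"])
    for q in ("spectrometer","fastener_head","press_pad","panel_hinge","panel_edge","jar","hygrometer","mouse"):
        for r in ctrl.tip_of(q,c)[:2]: print(q,np.round(r["at"],1),round(r["score"],2),np.round(px2w(c,r["at"]),3))
E
```

```text
{'time': 0.0, 'qpos': array([-1.35801561e+00,  2.87182177e-01,  1.57818521e+00, -1.79478769e-05,
        1.27860983e+00, -1.49964181e-01]), 'dq': array([-0.00012707,  0.0002166 ,  0.00086001, -0.00056307, -0.0009325 ,
        0.00105083]), 'joint_efforts': array([-1.14526483e-03, -4.05981266e+01, -2.92628396e+01, -2.52495256e-04,
        5.80523410e-03, -6.43349480e-06]), 'eef_pos': array([ 0.23942272, -0.63040165,  0.22993173]), 'tcp_rot': array([ 9.83595890e-01,  1.80382106e-01, -4.60276500e-05, -1.19142505e-03]), 'contact_force': array([0.37437626, 0.65170168, 0.04738273]), 'wrist_torque': array([ 0.03716228, -0.02433237, -0.04513924]), 'finger_force': 0.0, 'opening': 1.0014549107226614}
side [0.15968765 0.80502142 0.70872991] [-0.19452638  0.84898673 -0.47969298  0.10618689] 492.8706587867942
fastener_head [317.3 382.6] 0.69 [0.43  0.252 0.051]
fastener_head [313.4 203.1] 0.54 [ 0.571 -0.017  0.254]
panel_hinge [316.3 380.7] 0.68 [0.431 0.253 0.056]
panel_hinge [278.2 228.6] 0.57 [ 0.652 -0.006  0.178]
panel_edge [340.8 205.8] 0.94 [ 0.517 -0.035  0.251]
jar [373.5 201.8] 0.83 [ 0.512 -0.229  0.176]
hygrometer [317.6 380. ] 0.93 [0.429 0.252 0.058]
mouse [277.9 229.6] 0.29 [ 0.65  -0.001  0.179]
top [ 0.40355676 -0.01772537  1.01280531] [-0.69503795  0.71483919 -0.05404754  0.05482739] 442.1340430113072
spectrometer [349.7 226.4] 0.77 [ 0.544 -0.074  0.245]
fastener_head [323.1 205.2] 0.59 [ 0.582 -0.028  0.254]
press_pad [298.4 232.1] 0.7 [0.538 0.017 0.238]
panel_hinge [307.5 180.5] 0.97 [ 0.65  -0.     0.179]
panel_edge [334.  238.1] 0.72 [ 0.523 -0.045  0.252]
jar [439.2 242.3] 0.74 [ 0.516 -0.241  0.209]
jar [296.6 231.2] 0.44 [0.54  0.02  0.237]
hygrometer [219.8 286.7] 0.88 [0.453 0.195 0.07 ]
mouse [467.  176.9] 0.9 [ 0.693 -0.368  0.028]
```

View pics/side0.png

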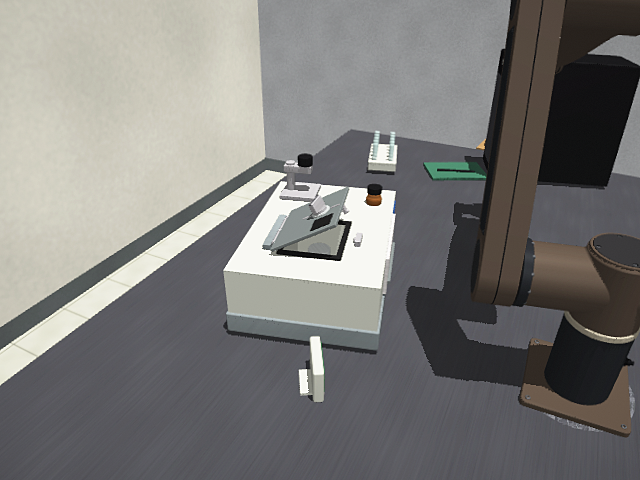

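View pics/top0.png

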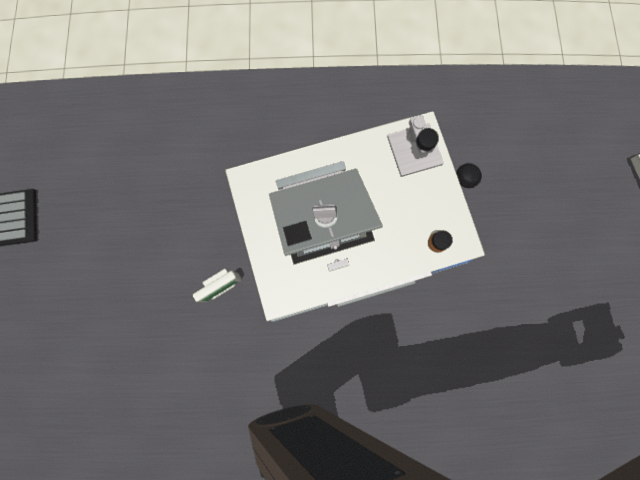

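The side view shows the cover open, with its hinge near (275,232) and free edge near (347,200). In the top view the pad is at (297,232), the fastener at (325,212), the post at (427,139), the jar at (440,240) and the mouse at (469,176). Next I'll fit the spectrometer's pose and the cover angle from depth.

```bash
cat >> h.py <<'E'
def cloud(c,step=1):
    v,u=np.mgrid[0:480:step,0:640:step]; d=c["depth"][v,u]; m=d>0
    K=np.array([[c["fx"],0,c["cx"]],[0,c["fy"],c["cy"]],[0,0,1]])
    uv=np.stack([u[m],v[m]],1).astype(float)
    n=cv2.undistortPoints(uv[:,None],K,np.array(c["D"],float))[:,0]
    P=np.c_[n,np.ones(len(n))]*d[m][:,None]
    return P@camR(c).T+np.array(c["xyz"]),uv,c["pixels"][v,u][m]
E
python3 - <<'E'
from h import *
c=ctrl.read_camera("top"); P,uv,col=cloud(c)
m=(abs(P[:,2]-.165)<.006)&(P[:,0]>.3)&(abs(P[:,0]-.6)<.3)&(abs(P[:,1]+.06)<.35)&(col.min(1)>150)
print(m.sum(),np.median(P[m,2]))
# remove stray: biggest component
im=np.zeros((480,640),np.uint8); im[uv[m,1].astype(int),uv[m,0].astype(int)]=1
n,l,st,_=cv2.connectedComponentsWithStats(im); k=1+st[1:,4].argmax()
mm=m&(l[uv[:,1].astype(int),uv[:,0].astype(int)]==k)
r=cv2.minAreaRect(P[mm,:2].astype(np.float32)); print(r)
bx=cv2.boxPoints(r); print(bx)
# yaw: x axis (short side) pointing away from the robot
e1=bx[1]-bx[0]; e2=bx[2]-bx[1]; s=e1 if np.linalg.norm(e1)<np.linalg.norm(e2) else e2
s=s/np.linalg.norm(s); s*=np.sign(s[0]); yaw=np.arctan2(s[1],s[0]); ctr=np.array(r[0]); print("yaw",yaw,ctr)
Rz=R.from_euler("z",yaw).as_matrix()
L=(P-np.r_[ctr,0])@Rz
g=(L[:,0]>-.07)&(L[:,0]<.075)&(abs(L[:,1]-.06)<.085)&(L[:,2]>.19)&(col.max(1)<150)&(col.min(1)>70)
x,z=L[g,0],L[g,2]
for _ in range(5):
    a=np.polyfit(x,z,1); k=abs(z-np.polyval(a,x))<.004; x,z=x[k],z[k]
print("plane",a,"angle",np.arctan(-a[0]),"z at hinge",np.polyval(a,.08),len(x))
def W(l): return Rz@np.array(l)+np.r_[ctr,0]
print("hinge",W([.08,.06,.175]))
th=np.arctan(-a[0])
def cov(dx,dy,dz,t): return W([.08-dx*np.cos(t)+dz*np.sin(t),.06+dy,.175+dx*np.sin(t)+dz*np.cos(t)])
for nm,p in dict(pad=(.12,.058,.01),head=(.105,0,.035),edge=(.156,0,.004)).items():
    print(nm,cov(*p,th),proj(c,cov(*p,th)),"shut",cov(*p,0.0))
E
```

```text
23662 0.16478212998885627
((0.5891394019126892, -0.08855235576629639), (0.31244683265686035, 0.4424978196620941), 14.963911056518555)
[[ 0.38108495  0.08485515]
 [ 0.49534252 -0.34263697]
 [ 0.7971939  -0.26195985]
 [ 0.6829363   0.16553226]]
yaw 0.2611696 [ 0.5891394  -0.08855236]
plane [-0.55203512  0.22343207] angle 0.5044043380854072 z at hinge 0.17926925653701 4170
hinge [ 0.65093385 -0.00993018  0.175     ]
pad [0.53913368 0.0202244  0.24174895] [[296.40847245 230.99688465]] shut [0.520027   0.01511768 0.185     ]
head [ 0.57846894 -0.02929819  0.25638622] [[323.77595447 206.66023858]] shut [ 0.54949455 -0.0370423   0.21      ]
edge [ 0.52086064 -0.04469541  0.25389447] [[333.60918055 239.10949625]] shut [ 0.50022403 -0.05021105  0.179     ]
```

The fit agrees with the networks: the pad projects to (296,231) against their (298,232). The spectrometer's yaw is 0.261 and the cover angle about 0.504. Now I'll move above the pad with the fingers shut.

```bash
cat >> h.py <<'E'
YAW=0.2612; CTR=np.array([0.5891,-0.0886,0]); RZ=R.from_euler("z",YAW).as_matrix()
def cov(dx,dy,dz,t): return CTR+RZ@np.array([.08-dx*np.cos(t)+dz*np.sin(t),.06+dy,.175+dx*np.sin(t)+dz*np.cos(t)])
PAD=(.12,.058,.01); HEAD=(.105,0,.035)
def rel(p):
    "shift in tool axes from the measured TCP to world p"
    s=ctrl.get_state(); return np.round(R.from_quat(s["tcp_rot"]).as_matrix().T@(np.array(p)-s["eef_pos"]),4)
def yaw():
    m=R.from_quat(ctrl.get_state()["tcp_rot"]).as_matrix(); return np.arctan2(m[1,0],m[0,0])
E
python3 -m inch '[[1,0,0,-0.04,0],[1,0,0,-0.08,0],[1,0.03,-0.029,-0.09,0],[1,0.06,-0.058,-0.09,0],[1,0.09,-0.087,-0.09,0]]' 40
python3 -m inch '[[1,0.029,-0.029,0,0],[1,0.058,-0.058,0,0],[1,0.087,-0.087,0,0],[1,0.116,-0.116,0,0],[1,0.145,-0.145,0,0]]'
python3 - <<'E'
from h import *
print(rel(cov(*PAD,.504)+[0,0,.04]),yaw(),ctrl.get_state()["qpos"])
E
```

```text
time: 1.37
eef_pos: [0.2926, -0.5187, 0.3234]
tcp_rot: [0.984, 0.18, 0.0, 0.002]
contact_force: [1.3, 0.8, -0.5]
opening: 0.301
finger_force: 0.0
time: 1.78
eef_pos: [0.3767, -0.33, 0.3216]
tcp_rot: [0.984, 0.18, 0.0, 0.0]
contact_force: [1.1, -0.1, -0.2]
opening: 0.001
finger_force: 0.0
[ 0.2759 -0.2699  0.0398] 0.36230440366463834 [-9.22318979e-01 -1.64412576e-01  1.88617694e+00  2.14678699e-04
  1.41909668e+00  2.86140711e-01]
```

```bash
python3 -m inch '[[1,0.029,-0.029,0,0],[1,0.058,-0.058,0,0],[1,0.087,-0.087,0,0],[1,0.116,-0.116,0,0],[1,0.145,-0.145,0,0]]'
python3 -m inch '[[1,0.025,-0.025,0,-7],[1,0.05,-0.05,0,-14],[1,0.075,-0.075,0,-21],[1,0.1,-0.1,0,-28],[1,0.1,-0.1,0,-35]]'
python3 -m inch '[[1,0,0,0,-7],[1,0,0,0,-14],[1,0,0,0,-21],[1,0,0,0,-28],[1,0,0,0,-28]]'
python3 - <<'E'
from h import *
print(rel(cov(*PAD,.504)),yaw(),ctrl.get_state()["qpos"],ctrl.get_state()["contact_force"])
for t in (.504,.3,.15,.1,.07,.04,0,-.015): print(t,rel(cov(*PAD,t)))
E
```

```text
time: 2.2
eef_pos: [0.4608, -0.1429, 0.3218]
tcp_rot: [0.984, 0.18, 0.0, 0.0]
contact_force: [2.1, -1.3, -0.3]
opening: 0.001
finger_force: 0.0
time: 2.62
eef_pos: [0.5197, -0.011, 0.3214]
tcp_rot: [0.881, 0.473, 0.001, -0.001]
contact_force: [-0.5, 0.3, 0.0]
opening: -0.006
finger_force: 0.0
time: 3.03
eef_pos: [0.5185, -0.0158, 0.3214]
tcp_rot: [0.744, 0.669, 0.0, 0.0]
contact_force: [0.8, 0.8, 0.2]
opening: 0.003
finger_force: 0.0
[0.038  0.0167 0.0797] 1.4646536614601624 [-2.26258058e-01 -1.21304109e-01  1.84814620e+00  2.23664754e-05
  1.41456553e+00 -1.20118871e-01] [0.77671541 0.76144172 0.17744983]
0.504 [0.038  0.0167 0.0797]
0.3 [0.0338 0.006  0.1014]
0.15 [0.0319 0.0009 0.1186]
0.1 [ 0.0314 -0.0003  0.1245]
0.07 [ 0.0312 -0.0008  0.1281]
0.04 [ 0.031  -0.0013  0.1316]
0 [ 0.0309 -0.0018  0.1364]
-0.015 [ 0.0308 -0.0019  0.1382]
```

```bash
python3 -m inch '[[1,0.02,0.008,0.03,0],[1,0.038,0.016,0.06,0],[1,0.038,0.016,0.072,0],[1,0.037,0.014,0.08,0],[1,0.036,0.011,0.09,0]]'
python3 -m inch '[[1,-0.002,-0.005,0.01,0],[1,-0.003,-0.008,0.018,0],[1,-0.004,-0.01,0.026,0],[1,-0.004,-0.01,0.029,0],[1,-0.004,-0.01,0.029,0]]'
python3 - <<'E'
from h import *
for t in (.1,.07,.04,0): print(t,rel(cov(*PAD,t)))
E
```

```text
time: 3.45
eef_pos: [0.5335, 0.0183, 0.2315]
tcp_rot: [0.745, 0.667, 0.0, 0.0]
contact_force: [0.2, -0.3, 1.5]
opening: -0.002
finger_force: 0.4
time: 3.87
eef_pos: [0.5223, 0.0154, 0.2016]
tcp_rot: [0.745, 0.667, -0.001, -0.0]
contact_force: [-0.6, -1.0, -0.6]
opening: -0.003
finger_force: 0.0
0.1 [-0.     -0.0007  0.0046]
0.07 [-0.0003 -0.0013  0.0082]
0.04 [-0.0004 -0.0017  0.0118]
0 [-0.0006 -0.0022  0.0166]
```

```bash
python3 -m inch '[[1,0,-0.001,0.003,0],[1,0,-0.001,0.006,0],[1,0,-0.001,0.006,0]]'
python3 -m inch '[[1,0,0,0.002,0],[1,0,0,0.002,0]]'
python3 -m inch '[[1,0,0,0.002,0],[1,0,0,0.002,0]]'
python3 -m inch '[[1,0,0,0.002,0],[1,0,0,0.002,0]]'
```

```text
time: 4.12
eef_pos: [0.522, 0.0158, 0.1961]
tcp_rot: [0.744, 0.668, -0.0, 0.0]
contact_force: [0.8, -0.1, -0.5]
opening: -0.001
finger_force: 0.1
time: 4.28
eef_pos: [0.5222, 0.0159, 0.1947]
tcp_rot: [0.744, 0.668, 0.0, 0.0]
contact_force: [0.4, -0.4, 0.9]
opening: 0.002
finger_force: 0.6
time: 4.45
eef_pos: [0.5222, 0.0158, 0.1939]
tcp_rot: [0.744, 0.668, -0.0, 0.0]
contact_force: [-2.4, -0.7, 5.7]
opening: -0.003
finger_force: 2.9
time: 4.62
eef_pos: [0.5222, 0.0158, 0.1931]
tcp_rot: [0.744, 0.668, -0.0, 0.0]
contact_force: [-5.4, 0.0, 10.6]
opening: 0.0
finger_force: 4.9
```

```bash
python3 -m inch '[[1,0,0,0.002,0],[1,0,0,0.002,0]]'
python3 -m inch '[[1,0,0,0.001,0],[1,0,0,0.001,0]]'
python3 -m inch '[[1,0,0,0.001,0],[1,0,0,0.001,0]]'
```

```text
time: 4.78
eef_pos: [0.5224, 0.0158, 0.1902]
tcp_rot: [0.744, 0.668, 0.0, 0.001]
contact_force: [-1.1, 0.5, 2.1]
opening: -0.001
finger_force: 1.7
time: 4.95
eef_pos: [0.5221, 0.0159, 0.1875]
tcp_rot: [0.744, 0.668, 0.0, 0.0]
contact_force: [-0.2, -0.5, 0.5]
opening: 0.001
finger_force: 0.1
time: 5.12
eef_pos: [0.5219, 0.016, 0.1857]
tcp_rot: [0.744, 0.668, 0.0, -0.0]
contact_force: [0.5, 0.5, 0.9]
opening: -0.004
finger_force: 0.3
```

The force built to about 11 N and then dropped, so the catch has snapped. I'll back off and check the cover and the fastener angle.

```bash
python3 -m inch '[[1,0,0,-0.04,0],[1,0,0,-0.08,0],[1,-0.03,0,-0.11,0],[1,-0.07,0,-0.11,0],[1,-0.11,0,-0.11,0]]'
python3 -m inch '[[0.4,-0.04,0,0,0],[0.4,-0.08,0,0,0],[0.4,-0.12,0,0,0],[0.4,-0.16,0,0,0],[0.4,-0.16,0,0,0]]'
python3 - <<'E'
from h import *
for n in ("top","side"):
    c=ctrl.read_camera(n)
    for q,p in (("fastener_head",HEAD),("press_pad",PAD),("panel_edge",(.156,0,.004)),("panel_hinge",(0,0,0))):
        e=cov(*p,.035)
        print(n,q,"exp",np.round(e,4),np.round(proj(c,e)[0],1),[(np.round(r["at"],1),round(r["score"],2),np.round(px2w(c,r["at"]),3)) for r in ctrl.tip_of(q,c)[:1]])
    u,v=proj(c,cov(*HEAD,.035))[0].astype(int)
    save(c,n+"1.png",(u-70,v-55,u+70,v+55),5)
    P,uv,col=cloud(c); L=(P-CTR)@RZ
    # plate only, on pad-free area: y -0.02..-0.08
    g=(L[:,0]>-.06)&(L[:,0]<.06)&(L[:,1]>-.025)&(L[:,1]<.03)&(L[:,2]>.172)&(L[:,2]<.195)
    a=np.polyfit(L[g,0],L[g,2],1); print("ang",-a[0],"z@hinge",np.polyval(a,.08),g.sum())
    b=(L[:,2]>.200)&(np.hypot(L[:,0]+.025,L[:,1]-.06)<.03); q=L[b]
    if b.sum()>5: print("head pts",b.sum(),q.mean(0),cv2.minAreaRect(q[:,:2].astype(np.float32)))
E
```

```text
time: 5.53
eef_pos: [0.5112, -0.0943, 0.2994]
tcp_rot: [0.743, 0.669, 0.002, 0.003]
contact_force: [0.6, -0.4, -1.0]
opening: 0.0
finger_force: 0.0
time: 5.95
eef_pos: [0.4914, -0.2584, 0.2953]
tcp_rot: [0.747, 0.665, -0.001, 0.0]
contact_force: [-0.9, 0.4, -0.1]
opening: 0.6
finger_force: 0.0
top fastener_head exp [ 0.5507 -0.0368  0.2137] [328.1 226.6] [(array([330.1, 224.9]), 0.68, array([ 0.554, -0.041,  0.213]))]
top press_pad exp [0.5204 0.0152 0.1892] [300.8 245.5] [(array([303.2, 244.8]), 0.61, array([0.522, 0.011, 0.185]))]
top panel_edge exp [ 0.5004 -0.0502  0.1845] [335.8 255.4] [(array([337.8, 253.6]), 0.57, array([ 0.504, -0.054,  0.183]))]
top panel_hinge exp [ 0.6509 -0.01    0.175 ] [312.5 180.3] [(array([312.1, 180.1]), 0.73, array([ 0.65 , -0.009,  0.179]))]
ang 0.03717124258484295 z@hinge 0.1786617164036762 1718
head pts 167 [-0.02511097  0.06187766  0.21226023] ((-0.02444002404808998, 0.06118199601769447), (0.039272110909223557, 0.013124445453286171), 71.1263198852539)
side fastener_head exp [ 0.5507 -0.0368  0.2137] [326.  218.1] []
side press_pad exp [0.5204 0.0152 0.1892] [328.5 242.4] [(array([330.3, 244.4]), 0.65, array([0.518, 0.012, 0.183]))]
side panel_edge exp [ 0.5004 -0.0502  0.1845] [349.7 232.4] [(array([351.5, 232.6]), 0.69, array([ 0.507, -0.077,  0.169]))]
side panel_hinge exp [ 0.6509 -0.01    0.175 ] [279.6 229.2] [(array([278.9, 229. ]), 0.75, array([ 0.65 , -0.005,  0.178]))]
ang 0.03606975831975325 z@hinge 0.1782922138292651 493
head pts 118 [-0.02799073  0.06671093  0.20911365] ((-0.02812281623482704, 0.062262602150440216), (0.042570024728775024, 0.013496031984686852), 71.97484588623047)
```

View pics/top1.png

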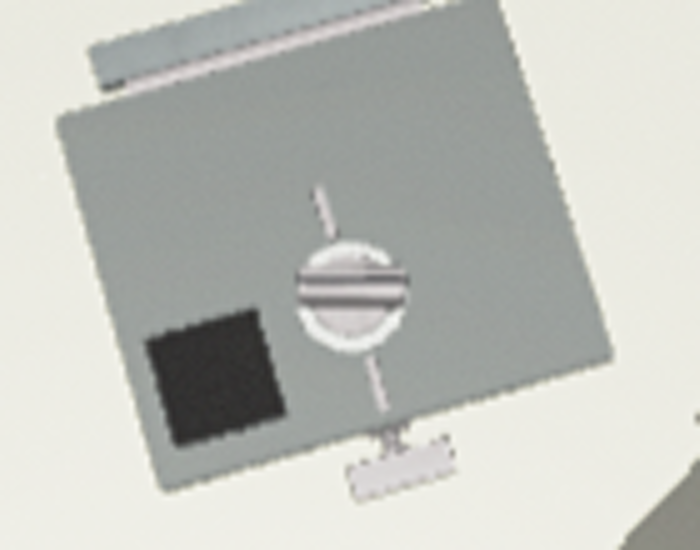

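Run:
```python
from h import *
p=CTR+RZ@np.array([-.0245,.061,.195]); print(p,rel(p+[0,0,.06]),np.degrees(yaw())-86.1,ctrl.get_state()["qpos"][5])
```

```text
[ 0.54967838 -0.03599595  0.195     ] [0.2203 0.0333 0.0415] -2.2173693215036394 -0.5483342632802476
```

The crop shows the cover shut. The bar at (352,288) lies roughly 71° from the index marks at (325,210) and (377,385), which matches the depth fit of about 0.33 rad. Now I'll move above the fastener, then down to grip it.

```bash
python3 -m inch '[[0.4,0.041,0.006,0,-2.2],[0.4,0.082,0.012,0,-2.2],[0.4,0.122,0.018,0,-2.2],[0.4,0.162,0.024,0,-2.2],[0.4,0.2,0.03,0,-2.2]]'
python3 -m inch '[[0.4,0.02,0.003,0,0],[0.4,0.02,0.003,0,0],[0.4,0.02,0.003,0,0]]'
python3 - <<'E'
from h import *
p=CTR+RZ@np.array([-.0245,.061,.194]); print(p,rel(p),np.degrees(yaw())-86.1,ctrl.get_state()["qpos"])
E
```

```text
time: 6.87
eef_pos: [0.5443, -0.0544, 0.2967]
tcp_rot: [0.731, 0.682, 0.0, 0.0]
contact_force: [0.4, -0.4, 1.0]
opening: 0.599
finger_force: 0.0
time: 7.12
eef_pos: [0.5486, -0.0359, 0.2964]
tcp_rot: [0.73, 0.683, -0.0, 0.0]
contact_force: [0.0, 0.3, -0.8]
opening: 0.599
finger_force: 0.0
[ 0.54967838 -0.03599595  0.194     ] [0.     0.001  0.1024] 0.07898934282088987 [-2.49684821e-01 -3.56181805e-02  1.81242633e+00 -5.38926634e-04
  1.36449360e+00 -1.82885341e-01]
```

```bash
python3 -m inch '[[0.4,0,0.001,0.035,0],[0.4,0,0.001,0.07,0],[0.4,0,0.001,0.09,0],[0.4,0,0.001,0.097,0],[0.4,0,0.001,0.102,0]]'
python3 -m inch '[[0.7,0,0,0,0],[1,0,0,0,0],[1,0,0,0,0],[1,0,0,0,0],[1,0,0,0,0]]' 30
python3 -m inch '[[1,0,0,0,0],[1,0,0,0,0],[1,0,0,0,0]]' 30
python3 -c "
from h import *
print(np.degrees(yaw()))"
```

```text
time: 7.53
eef_pos: [0.5488, -0.0383, 0.1929]
tcp_rot: [0.732, 0.681, -0.001, -0.001]
contact_force: [1.1, -0.7, 0.4]
opening: 0.599
finger_force: 0.0
time: 7.95
eef_pos: [0.5501, -0.0378, 0.1958]
tcp_rot: [0.731, 0.682, 0.0, 0.001]
contact_force: [-1.1, -1.9, 2.3]
opening: 0.132
finger_force: 33.5
time: 8.2
eef_pos: [0.5501, -0.0378, 0.1954]
tcp_rot: [0.731, 0.682, 0.0, 0.001]
contact_force: [-1.4, -2.2, 3.3]
opening: 0.135
finger_force: 33.3
85.99986528947149
```

Gripped: the opening is about 11.3 mm on the 12 mm bar. Turning clockwise 71°.

```bash
python3 -m inch '[[1,0,0,-0.001,0],[1,0,0,-0.001,6],[1,0,0,-0.001,12],[1,0,0,-0.001,18],[1,0,0,-0.001,24]]'
python3 -m inch '[[1,0,0,0,6],[1,0,0,0,12],[1,0,0,0,18],[1,0,0,0,24],[1,0,0,0,30]]'
python3 -m inch '[[1,0,0,0,6],[1,0,0,0,12],[1,0,0,0,17],[1,0,0,0,17],[1,0,0,0,17]]'
python3 -c "
from h import *
s=ctrl.get_state();print(np.degrees(yaw()-YAW),s['wrist_torque'],s['contact_force'])"
```

```text
time: 8.62
eef_pos: [0.5496, -0.0378, 0.1957]
tcp_rot: [0.858, 0.513, -0.0, 0.001]
contact_force: [-2.0, -2.7, 3.6]
opening: 0.136
finger_force: 32.8
time: 9.03
eef_pos: [0.5491, -0.0374, 0.1954]
tcp_rot: [0.962, 0.273, -0.001, 0.0]
contact_force: [-3.0, -0.6, 4.6]
opening: 0.127
finger_force: 31.8
time: 9.45
eef_pos: [0.549, -0.0371, 0.1953]
tcp_rot: [0.991, 0.132, -0.001, -0.0]
contact_force: [-4.2, -0.5, 3.7]
opening: 0.132
finger_force: 31.6
0.15396708906634105 [-0.35814753  0.74266495 -0.03030791] [-4.24903434 -0.4613656   3.70046378]
```

```bash
python3 -m inch '[[0.7,0,0,0,0],[0.5,0,0,0,0],[0.4,0,0,0,0],[0.4,0,0,-0.02,0],[0.4,0,0,-0.06,0]]'
python3 -m inch '[[0.5,0,0,-0.04,0],[1,0,0.04,-0.04,0],[1,0,0.08,-0.04,0],[1,0,0.12,-0.04,0],[1,0,0.16,-0.04,0]]'
python3 -m inch '[[1,0,0.04,0,0],[1,0,0.06,0,0],[1,0,0.06,0,0]]'
python3 - <<'E'
from h import *
c=ctrl.read_camera("top")
u,v=proj(c,cov(*HEAD,.035))[0].astype(int); save(c,"top2.png",(u-60,v-50,u+60,v+50),6)
for n in ("top","side"):
    if n=="side": c=ctrl.read_camera(n)
    P,uv,col=cloud(c); L=(P-CTR)@RZ
    g=(L[:,0]>-.06)&(L[:,0]<.06)&(L[:,1]>-.025)&(L[:,1]<.03)&(L[:,2]>.172)&(L[:,2]<.195)
    a=np.polyfit(L[g,0],L[g,2],1); print("ang",-a[0],g.sum())
    b=(L[:,2]>.200)&(np.hypot(L[:,0]+.025,L[:,1]-.06)<.03); q=L[b]
    if b.sum()>5: print("head pts",b.sum(),q.mean(0),cv2.minAreaRect(q[:,:2].astype(np.float32)))
print(rel(cov(*PAD,.035)))
E
```

```text
time: 9.87
eef_pos: [0.5465, -0.0362, 0.2492]
tcp_rot: [0.991, 0.131, -0.006, -0.003]
contact_force: [0.5, -0.4, -0.5]
opening: 0.601
finger_force: 0.0
time: 10.28
eef_pos: [0.5916, -0.1931, 0.2955]
tcp_rot: [0.991, 0.131, 0.001, 0.0]
contact_force: [-0.7, 1.1, 1.0]
opening: -0.001
finger_force: 0.0
time: 10.53
eef_pos: [0.6068, -0.2541, 0.2939]
tcp_rot: [0.992, 0.128, -0.0, 0.0]
contact_force: [-0.2, 0.4, -0.7]
opening: -0.0
finger_force: 0.0
ang 0.038577732973382066 1728
head pts 152 [-0.02554297  0.06121063  0.21300483] ((-0.024426015093922615, 0.06082542613148689), (0.04093507304787636, 0.01215521153062582), 0.08703558892011642)
ang 0.03774680081172348 453
head pts 149 [-0.02738668  0.0661581   0.20871106] ((-0.027040133252739906, 0.062372636049985886), (0.04038425162434578, 0.01861988753080368), 0.9940294623374939)
[-0.0148 -0.2784  0.1056]
```

View pics/top2.png

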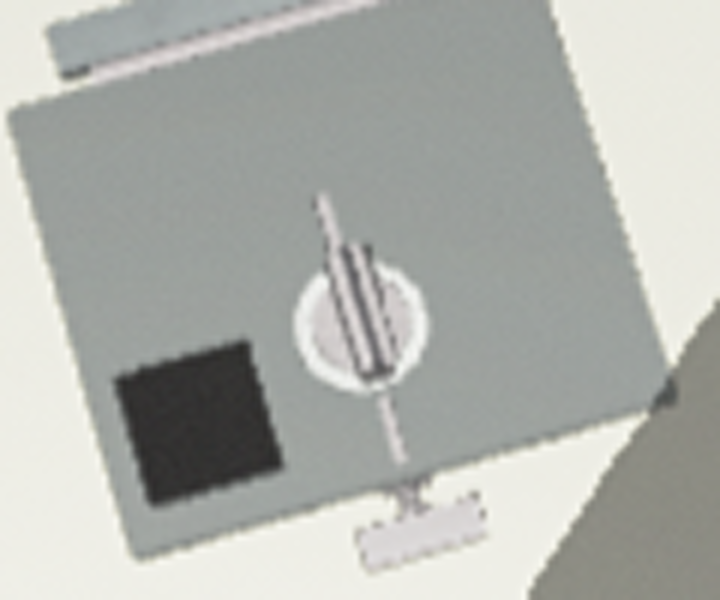

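The slot now runs from (345,250) to (378,375), in line with the marks from (320,195) to (400,460). I'll cross-check the yaw while moving above the pad.

```bash
python3 - <<'E'
from h import *
c=ctrl.read_camera("top"); P,uv,col=cloud(c); L=(P-CTR)@RZ
k=(col.max(1)<60)&(abs(L[:,0]+.04)<.04)&(abs(L[:,1]-.118)<.045)&(L[:,2]>.17)
print("pad",cv2.minAreaRect(L[k,:2].astype(np.float32)),L[k].mean(0))
# left and right plate edges: line fit through extreme plate pixels per x bin
g=(col.max(1)<175)&(col.min(1)>95)&(L[:,2]>.17)&(L[:,2]<.2)&(abs(L[:,1]-.06)<.11)&(L[:,0]<.07)&(L[:,0]>-.065)
xs=np.arange(-.06,.065,.004); y=[L[g&(abs(L[:,0]-x)<.002),1].max() for x in xs]; print("left edge deg",np.degrees(np.arctan(np.polyfit(xs,y,1)[0])),np.median(y))
E
python3 -m inch '[[1,-0.002,-0.04,0,0],[1,-0.004,-0.08,0,0],[1,-0.006,-0.12,0,0],[1,-0.008,-0.16,0,0],[1,-0.01,-0.2,0,0]]'
python3 -m inch '[[1,-0.002,-0.04,0,0],[1,-0.005,-0.078,0,0],[1,-0.005,-0.078,0,0],[1,-0.005,-0.078,0.04,0],[1,-0.005,-0.078,0.07,0]]'
python3 -m inch '[[1,0,0,0.015,0],[1,0,0,0.015,0]]'
python3 - <<'E'
from h import *
print(rel(cov(*PAD,.035)),rel(cov(*PAD,-.015)),ctrl.get_state()["contact_force"])
E
```

```text
pad ((-0.03974618762731552, 0.11848076432943344), (0.04074271395802498, 0.04037916660308838), 89.97068786621094) [-0.03980084  0.11848965  0.18537393]
left edge deg -0.04561417595267663 0.14924430222282725
time: 11.1
eef_pos: [0.5437, -0.0559, 0.2954]
tcp_rot: [0.991, 0.131, 0.0, -0.0]
contact_force: [-0.5, 0.8, -0.5]
opening: 0.002
finger_force: 0.0
time: 11.52
eef_pos: [0.5204, 0.0167, 0.2263]
tcp_rot: [0.991, 0.132, 0.003, 0.001]
contact_force: [0.4, -0.7, 0.2]
opening: 0.001
finger_force: 0.0
time: 11.68
eef_pos: [0.5168, 0.0163, 0.2056]
tcp_rot: [0.991, 0.131, -0.004, -0.001]
contact_force: [-0.2, -0.0, 0.1]
opening: -0.002
finger_force: 0.0
[0.0033 0.0021 0.0164] [0.0028 0.0021 0.0224] [-0.15933627 -0.03386678  0.14891957]
```

```bash
python3 -m inch '[[1,0.003,0.002,0.008,0],[1,0.003,0.002,0.012,0],[1,0.003,0.002,0.015,0],[1,0.003,0.002,0.015,0]]'
python3 -m inch '[[1,0,0,0.002,0],[1,0,0,0.004,0],[1,0,0,0.004,0]]'
python3 -m inch '[[1,0,0,0.002,0],[1,0,0,0.002,0]]'
python3 -m inch '[[1,0,0,0.002,0],[1,0,0,0.002,0]]'
```

```text
time: 12.02
eef_pos: [0.5239, 0.0136, 0.1958]
tcp_rot: [0.991, 0.13, 0.0, 0.0]
contact_force: [-0.4, 0.3, -0.5]
opening: 0.002
finger_force: 0.0
time: 12.27
eef_pos: [0.5235, 0.0137, 0.1914]
tcp_rot: [0.991, 0.13, 0.0, -0.0]
contact_force: [0.1, 0.5, -0.2]
opening: 0.003
finger_force: 0.0
time: 12.43
eef_pos: [0.5234, 0.0137, 0.1891]
tcp_rot: [0.991, 0.13, -0.0, -0.0]
contact_force: [0.6, -1.0, -0.1]
opening: -0.002
finger_force: 0.0
time: 12.6
eef_pos: [0.5233, 0.0137, 0.187]
tcp_rot: [0.991, 0.13, -0.0, -0.0]
contact_force: [-0.3, -0.2, 1.4]
opening: -0.005
finger_force: 0.0
```

```bash
python3 -m inch '[[1,0,0,0.002,0],[1,0,0,0.002,0]]'
python3 -m inch '[[1,0,0,0.002,0],[1,0,0,0.002,0]]'
python3 -m inch '[[1,0,0,0.002,0],[1,0,0,0.002,0]]'
```

```text
time: 12.77
eef_pos: [0.5236, 0.0137, 0.1852]
tcp_rot: [0.991, 0.13, 0.0, 0.0]
contact_force: [-0.7, -1.1, 0.2]
opening: 0.002
finger_force: 0.1
time: 12.93
eef_pos: [0.5236, 0.0136, 0.1838]
tcp_rot: [0.991, 0.13, -0.0, 0.0]
contact_force: [-1.4, 0.2, 3.4]
opening: -0.003
finger_force: 1.8
time: 13.1
eef_pos: [0.5235, 0.0136, 0.1825]
tcp_rot: [0.991, 0.13, -0.0, 0.0]
contact_force: [-3.0, 0.9, 6.7]
opening: 0.004
finger_force: 3.6
```

```bash
python3 -m inch '[[1,0,0,0.002,0],[1,0,0,0.003,0],[1,0,0,0.003,0]]'
python3 -m inch '[[1,0,0,0.002,0],[1,0,0,0.003,0],[1,0,0,0.003,0]]'
```

```text
time: 13.35
eef_pos: [0.5235, 0.0136, 0.181]
tcp_rot: [0.991, 0.131, -0.0, 0.0]
contact_force: [-6.8, 0.7, 12.1]
opening: 0.001
finger_force: 6.3
time: 13.6
eef_pos: [0.5235, 0.0136, 0.1794]
tcp_rot: [0.991, 0.131, -0.001, 0.0]
contact_force: [-10.3, -0.1, 18.3]
opening: 0.002
finger_force: 9.2
```

```bash
python3 -m inch '[[1,-0.002,0,0.001,0],[1,-0.003,0,0.002,0],[1,-0.003,0,0.002,0]]'
python3 -m inch '[[1,0,0,0,0],[1,0,0,0,0],[1,0,0,0,0]]'
python3 - <<'E'
from h import *
c=ctrl.read_camera("side"); save(c,"side3.png",(220,150,420,300),4)
P,uv,col=cloud(c); L=(P-CTR)@RZ
g=(L[:,0]>-.06)&(L[:,0]<.06)&(L[:,1]>-.025)&(L[:,1]<.03)&(L[:,2]>.168)&(L[:,2]<.195)
a=np.polyfit(L[g,0],L[g,2],1); print("ang",-a[0],np.polyval(a,[.08,-.06]),g.sum())
b=(L[:,2]>.195)&(L[:,2]<.215)&(np.hypot(L[:,0]+.025,L[:,1]-.06)<.03); q=L[b]
print(b.sum(),cv2.minAreaRect(q[:,:2].astype(np.float32)))
print(ctrl.get_state()["contact_force"])
E
```

```text
time: 13.85
eef_pos: [0.5234, 0.0135, 0.1792]
tcp_rot: [0.991, 0.13, 0.004, -0.0]
contact_force: [-4.3, 3.5, 18.8]
opening: -0.003
finger_force: 9.4
time: 14.1
eef_pos: [0.5234, 0.0135, 0.1792]
tcp_rot: [0.991, 0.13, 0.004, -0.0]
contact_force: [-3.9, 3.0, 18.0]
opening: -0.0
finger_force: 9.5
ang -0.016322724242367526 [0.1784625  0.17617732] 378
5 ((-0.047865130007267, 0.06345268338918686), (0.009667259640991688, 0.0011800385545939207), 86.40968322753906)
[-4.43463423  3.57482089 19.80189009]
```

View pics/side3.png

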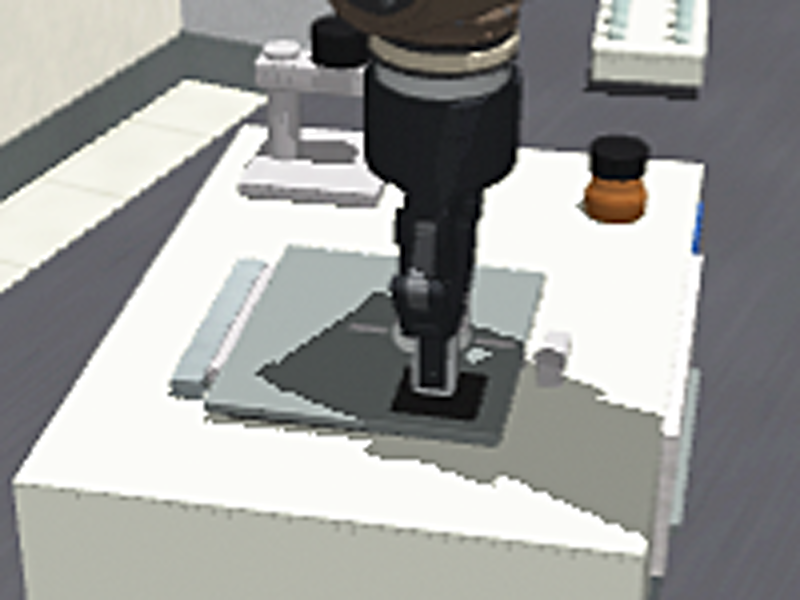

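The picture shows the shut fingertips on the pad at (435,390), the cover flat and the jar untouched at (615,180). Depth gives −0.016 rad, which is the rigid stop, with a steady push of about 19 N. Handing in.

```bash
python3 -c "
from plant import ctrl
print(ctrl.sign_off())"
```

```text
the job is handed in; nothing more can be done
None
```

Job handed in at about 14 s: the cover is snapped shut, the fastener slot lines up with the index marks to within about 1°, and the fingertips are still holding the cover against its stop with about 19 N on the pad. The arm stayed clear of the jar, the hygrometer and the mouse.

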